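# Open the sliding-lid peg box in the laundry cupboard

### The arm

A 6-joint arm with a two-finger parallel gripper is mounted at the origin on the work surface. World frame = base frame: x ahead of the robot, y to its left, z up, the work surface at z = 0. Lengths are in m, angles in rad, forces in N, time in s.
With the tool pointing down it reaches from about 0.375 to 0.975 m from the base axis. Payload 3.8 kg.
Tool frame: the origin (TCP) lies on the mounting face of the last link; the fingertips stand 173 mm ahead of it and the grasp point (between the pads) lies 155 mm ahead of it; z points along the fingers, y is the line along which they close (so a half turn about z gives the same grasp; the last joint's range is limited). The gripper opens to 85 mm and grips with 20 to 120 N. Pads are 22 mm wide; open, the fingers measure 114 mm over their backs; the gripper's body (76 mm by 85 mm) begins 54 mm behind the grasp point. The pads swing forward as they close: fully open they stand 13 mm farther back than shut.
Start: joints at [1.11, 0.264, 1.604, -0, 1.274, -0.037], TCP at [0.278, 0.615, 0.405] pointing down, gripper open.
Joint ranges: [-2.63, 2.63], [-0.94, 2.18], [0.31, 2.57], [-1.31, 4.45], [0, 2.66], [-2.55, 2.55]. Speed limits (rad/s): [2.57, 2.57, 3.14, 3.14, 3.14, 3.14].

### API

Orientations are given as a rotation vector (axis times angle).
In Python, from workcell import bot gives the robot as it stands.
- The arm moves only by the tool drive_tool, never from a script. Its argument "increments" is a list of rows, each an object with "delta_pos": the shift along the tool's x, y, z in mm, a list of three; "turn": the turn about the tool's z in rad; "jaw": the opening, from -1 (shut) to 1 (fully open). A call has 1 to 8 rows; each row shifts and turns the commanded pose from where the row before left it, along the tool's axes as they then stand; what a row does not reach is not made up. A row lasts 1/12 s, in which the tool goes at most 41.7 mm and 7.16 degrees, less where a joint would pass 70% of its speed; a pose out of reach is approached as far as the arm can. A call is refused whole if a number of a shift passes 41.7 or a number of a turn 0.125, either way. A call with a gripper value outside its range is refused whole. The fingers move at their own pace and stop on an object; "grip_force" is the grip in N (left out, the last holds). Time passes only in rows, so rows that do not move let the fingers close. It gives the time, the measured TCP pose, the force, the opening and the grip force at its end, in the units of the state.
- bot.read_state(): the state, without advancing time (a new reading comes with each control period).
- bot.read_camera(name): name is "side" or "top"; returns a dict with "pixels" (384x512x3 uint8, red, green, blue), "fovy" (degrees; the focal length in pixels is half the picture's height over the tangent of half this angle, whatever the lens; pixels are square), "cx", "cy" (the principal point, pixels), "camera_from_world" (4x4, takes a point from world to camera coordinates). Camera axes: x right, y down, z forward; pixel columns grow to the right and rows downward; lengths in m; the calibration is good to about 2 mm. A picture is of the moment at which its call begins. There is no depth.
- bot.finish_job(): hands the job in; it is judged then, once.
The state is a dict: "time": time; "q": joint angles; "joint_vel": joint speeds; "joint_torque": joint torques, N m; "tool_pos": TCP position; "tcp_rot": TCP orientation; "wrist_force": force on the tool from outside, world axes, zero at the start; "torque": the same for the moment, N m; "width": opening from 0.0 (shut) to 1.0 (fully open); "grip_force": force on a finger pad.
Only numpy, scipy, OpenCV 4.12 (cv2) and the standard library are available. Lean on these libraries where they do the work, as an engineer would, in place of code of your own. Each camera call takes 0.05 s, during which the arm holds its last target. There are 200 camera calls.

### The job

Open the longer of the two plywood peg boxes: by its grip, raise the lid's front end over the box's stop lip, draw the lid out until it is clear of the grooves, and lay it flat on the rubber mat, grip upward and standing over the mat. Set it down rather than dropping it, let go, and leave the lid of the shorter box where it is.

Things in the scene. Friction and masses are not known exactly. Their poses are not given: they have to be found in the camera images.
- lid_grip (a point): Longer box's loose lid: plywood plate 156 x 78 x 6 mm with an upright dark wood grip near its front end, 30 long (x), 16 wide (y), 34 tall; about 90 g. Point: on the grip's axis, 8 below its top, 26 above the plate's top, 32 above its underside. Grip it across y. x runs along the lid to the rear: front end 28 mm to -x of the point, lid centre 50 and rear end 128 to +x. z up.
- peg_box: Longer box, fixed, 176 (x) x 100 mm. Origin: centre of underside; x from front (stop lip, robot's side) to rear. Closed: lid underside 42 up, grip point at x -50, y 0, 74 up. Lip top 50 up. Grooves over the rear 50 of the inside, roofs to 60 up, hold the lid with 6 vertical play: tilt it. Grip point raised 9 to 14 clears the lip (lid pivots in the fingers); drawn 50 to -x it is free.
- mat: Dark rubber mat lying between the two boxes, 220 mm (x) by 160 mm (y), 5 mm thick, does not move. Origin at the centre of its underside.
- small_lid_grip (a point): The same point on a like grip on the lid of the other, shorter box (116 mm long, 100 mm wide, same height and build, lid 96 x 78 x 6 mm). Leave it alone. Either box may stand to the left of the mat, the other to its right.
There are look-alikes about, which are no part of the job. What is shaped like the part that bears lid_grip but purple is not meant.

How it is judged:
By the outcome, as a careful person would: the job done as asked, in the order asked, and still so for the second after the job is handed in, with the robot touching nothing.
It also fails if it takes over 38 s, if anything falls off the work surface, if the arm or the gripper's body presses on something with over 40 N, if the wrist force passes 120 N, or if a joint passes its speed limit or range.

## Working session

There is one attempt and no reset: what is moved stays moved. The work goes in short steps, Python scripts to look and compute and a tool call to move; the robot and the scene stay as the last step left them, time stands still between calls to the robot, and variables do not carry over. Pictures are saved under pics/ and viewed, at most 10 in all, crops included, and the job is handed in when it is done.

Besides the shell and the picture viewer there is one more tool, called after "Request:" by a JSON object that holds its "op" and its "data", one argument or row to a line. drive_tool: Moves the arm, as the interface text tells. Its arguments: {"type":"object","properties":{"increments":{"type":"array"},"grip_force":{"type":"number"}},"required":["increments"]}

```bash
mkdir -p pics; cat > h.py <<'E'
import numpy as np, cv2
from workcell import bot
def shot(n,f):
    c=bot.read_camera(n); cv2.imwrite(f,c["pixels"][:,:,::-1]); np.save(f[:-4]+'.npy',c,allow_pickle=True); return c
def foc(c): return c["pixels"].shape[0]/2/np.tan(np.radians(c["fovy"])/2)
def ray(c,u,v):
    T=c["camera_from_world"]; R=T[:3,:3]; o=-R.T@T[:3,3]; f=foc(c)
    return o,R.T@np.array([(u-c["cx"])/f,(v-c["cy"])/f,1])
def onz(c,u,v,z):
    o,d=ray(c,u,v); return o+d*(z-o[2])/d[2]
def proj(c,p):
    q=c["camera_from_world"]@np.append(p,1); return foc(c)*q[:2]/q[2]+[c["cx"],c["cy"]]
def load(f): return np.load(f,allow_pickle=True).item()
E
python3 - <<'E'
from h import *
for n in("top","side"):
    c=shot(n,f"pics/{n}0.png"); print(n,c["fovy"],c["cx"],c["cy"],c["camera_from_world"].round(3).tolist())
a=np.vstack([cv2.imread("pics/top0.png"),]); 
s=bot.read_state(); print(s)
E
```

```text
top 49.80968214535439 253.7049841874712 187.8229717127565 [[-0.026, -1.0, -0.002, 0.038], [-0.979, 0.025, -0.201, 0.5], [0.201, -0.004, -0.98, 1.225], [0.0, 0.0, 0.0, 1.0]]
side 50.661765749646136 259.5034866295753 187.60299214938763 [[0.999, -0.044, 0.001, -0.492], [-0.024, -0.552, -0.834, 0.074], [0.037, 0.833, -0.552, 0.991], [0.0, 0.0, 0.0, 1.0]]
{'time': 0.1, 'q': array([ 1.11012191e+00,  2.64682100e-01,  1.60523180e+00,  1.04283634e-05,
        1.27370526e+00, -3.69405524e-02]), 'joint_vel': array([ 1.23581272e-03, -2.24946926e-03, -2.34769783e-03,  9.73643531e-04,
       -1.26597547e-05,  6.50944905e-05]), 'joint_torque': array([ 1.90625829e-04, -5.16708362e+01, -3.68590093e+01, -2.24471078e-04,
        6.31684190e-03,  1.03896301e-05]), 'tool_pos': array([0.27742633, 0.61501686, 0.40348633]), 'tcp_rot': array([-0.66052866, -3.07084694,  0.00308085]), 'wrist_force': array([ 0.50575764,  0.46504306, -0.1913735 ]), 'torque': array([ 0.074193  ,  0.05361796, -0.00114291]), 'grip_force': 0.0, 'width': 1.0032034813011002}
```

View pics/top0.png

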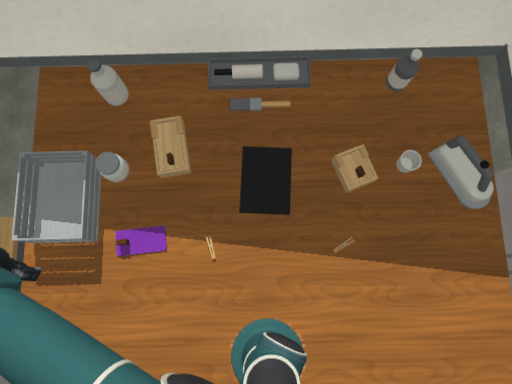

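View pics/side0.png

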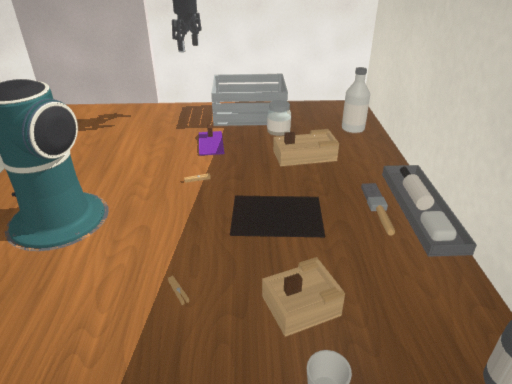

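The top view shows the longer box at about (170,147) with its grip at (170,158). The mat is at (266,180) and the shorter box at (355,168). The purple decoy is at (140,241), and a jar stands near the long box at (113,166). In the side view the long box is at (305,148), with its grip at (290,139).

```bash
python3 - <<'E'
from h import *
c=load("pics/top0.npy"); s=load("pics/side0.npy")
im=c["pixels"]; hsv=cv2.cvtColor(im,cv2.COLOR_RGB2HSV)
def big(m,x0,y0,x1,y1):
    k=np.zeros(m.shape,np.uint8); k[y0:y1,x0:x1]=m[y0:y1,x0:x1]; k=k*255
    cs=cv2.findContours(k,cv2.RETR_EXTERNAL,cv2.CHAIN_APPROX_NONE)[0]; return max(cs,key=cv2.contourArea)
v=hsv[:,:,2]
g=big(v<75,158,146,182,170); M=cv2.moments(g); print("grip px",M['m10']/M['m00'],M['m01']/M['m00'],cv2.minAreaRect(g))
mat=big(v<60,225,130,310,225); r=cv2.boxPoints(cv2.minAreaRect(mat)); P=np.array([onz(c,*p,0.005) for p in r]); print("mat",P.round(3).tolist(),P.mean(0))
bx=big((v>140)&(hsv[:,:,1]<150),142,108,198,185); r=cv2.boxPoints(cv2.minAreaRect(bx)); P=np.array([onz(c,*p,0.05) for p in r]); print("box",r,P.round(3).tolist(),P.mean(0))
sv=s["pixels"].max(2); g2=big(sv<75,278,128,300,148); print("side grip",cv2.boundingRect(g2),cv2.minAreaRect(g2))
m2=M['m10']/M['m00'],M['m01']/M['m00']
print(onz(c,*m2,0.074),onz(c,*m2,0.065))
a=cv2.resize(cv2.cvtColor(im,cv2.COLOR_RGB2BGR)[105:190,90:205],None,fx=5,fy=5,interpolation=cv2.INTER_CUBIC)
b=cv2.resize(cv2.cvtColor(s["pixels"],cv2.COLOR_RGB2BGR)[120:175,260:350],None,fx=5,fy=5,interpolation=cv2.INTER_CUBIC)[:,:]
W=max(a.shape[1],b.shape[1]); k=lambda z:cv2.copyMakeBorder(z,0,0,0,W-z.shape[1],0)
z=np.vstack([k(a),k(b)]); z=z[:700]; z=cv2.resize(z,None,fx=.85,fy=.85); print(z.shape); cv2.imwrite("pics/c.png",z)
E
```

```text
grip px 170.29317269076304 158.97991967871485 ((170.5, 159.0), (10.0, 5.0), 90.0)
mat [[0.432, 0.072, 0.005], [0.65, 0.059, 0.005], [0.639, -0.103, 0.005], [0.421, -0.085, 0.005]] [ 0.53569295 -0.01417622  0.005     ]
box [[149.26001 119.81998]
 [180.9     115.29999]
 [188.66    169.62   ]
 [157.02002 174.13998]] [[0.731, 0.353, 0.05], [0.744, 0.252, 0.05], [0.564, 0.226, 0.05], [0.552, 0.324, 0.05]] [0.64746738 0.28874084 0.05      ]
side grip (289, 139, 1, 1) ((289.0, 139.0), (0.0, 0.0), 0.0)
[0.59266001 0.27882808 0.074     ] [0.5952169  0.28065806 0.065     ]
(595, 489, 3)
```

View pics/c.png

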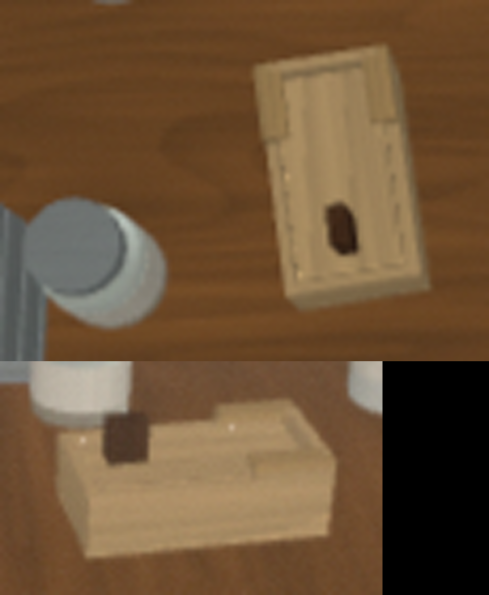

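The crop confirms it. The rear groove walls are at the far end and the grip is near the front, on the robot's side. The box measures about 181 x 102 mm, which agrees with the given size. The long axis is yawed about +8.7°, and the grip point is near (0.595, 0.280). Next I turn the tool by -0.576 rad and move above it.

Request:
{"op": "drive_tool", "data": {
  "increments": [
    {"delta_pos": [0,0,0],"turn": -0.115,"jaw": 1},
    {"delta_pos": [0,0,0],"turn": -0.115,"jaw": 1},
    {"delta_pos": [0,0,0],"turn": -0.115,"jaw": 1},
    {"delta_pos": [0,0,0],"turn": -0.115,"jaw": 1},
    {"delta_pos": [0,0,0],"turn": -0.115,"jaw": 1},
    {"delta_pos": [-12,-17,0],"turn": 0,"jaw": 1},
    {"delta_pos": [-19,-27,0],"turn": 0,"jaw": 1},
    {"delta_pos": [-19,-27,0],"turn": 0,"jaw": 1}
  ],
  "grip_force": 40
}}

```text
time: 0.77
tool_pos: [0.3374, 0.5524, 0.4038]
tcp_rot: [0.241, -3.132, 0.002]
wrist_force: [0.7, 0.5, -0.3]
width: 0.996
grip_force: 0.0
```

Request:
{"op": "drive_tool", "data": {
  "increments": [
    {"delta_pos": [-19,-28,8],"turn": 0,"jaw": 1},
    {"delta_pos": [-19,-28,8],"turn": 0,"jaw": 1},
    {"delta_pos": [-19,-28,10],"turn": 0,"jaw": 1},
    {"delta_pos": [-19,-28,10],"turn": 0,"jaw": 1},
    {"delta_pos": [-19,-28,10],"turn": 0,"jaw": 1},
    {"delta_pos": [-19,-28,10],"turn": 0,"jaw": 1},
    {"delta_pos": [-19,-28,10],"turn": 0,"jaw": 1},
    {"delta_pos": [-19,-28,10],"turn": 0,"jaw": 1}
  ]
}}

```text
time: 1.43
tool_pos: [0.5224, 0.3525, 0.3277]
tcp_rot: [0.237, -3.132, 0.001]
wrist_force: [0.3, 0.3, -0.1]
width: 1.001
grip_force: 0.0
```

Request:
{"op": "drive_tool", "data": {
  "increments": [
    {"delta_pos": [-19,-28,10],"turn": 0,"jaw": 1},
    {"delta_pos": [-19,-28,10],"turn": 0,"jaw": 1},
    {"delta_pos": [-19,-28,8],"turn": 0,"jaw": 1},
    {"delta_pos": [0,0,0],"turn": 0,"jaw": 1},
    {"delta_pos": [0,0,0],"turn": 0,"jaw": 1},
    {"delta_pos": [0,0,0],"turn": 0,"jaw": 1}
  ]
}}

```text
time: 1.93
tool_pos: [0.5905, 0.2795, 0.3002]
tcp_rot: [0.236, -3.131, -0.0]
wrist_force: [-0.9, 0.1, -0.3]
width: 0.999
grip_force: 0.0
```

```bash
python3 - <<'E'
from h import *
from scipy.spatial.transform import Rotation as Ro
s=bot.read_state(); print(s["tool_pos"],Ro.from_rotvec(s["tcp_rot"]).as_matrix().round(3).tolist(),s["wrist_force"],s["time"])
S=shot("side","pics/s1.png"); t=shot("top","pics/t1.png")
a=cv2.resize(cv2.imread("pics/s1.png")[80:180,240:360],None,fx=4,fy=4,interpolation=cv2.INTER_CUBIC)
# predicted grip top-point in side
for p in ([.595,.280,.082],[.595,.28,.048]): print(proj(S,p))
cv2.imwrite("pics/s1c.png",a)
# measure grip in side: dark mask in the original side picture
q=load("pics/side0.npy"); h=q["pixels"][130:150,278:302].astype(int); print(h.max(2))
E
```

```text
[0.59051485 0.27946693 0.30015212] [[-0.989, -0.15, -0.001], [-0.15, 0.989, 0.0], [0.001, 0.0, -1.0]] [-0.91351768  0.10791395 -0.27678239] 1.9333
[289.98213158 132.61145221]
[289.50216737 142.88298815]
[[192 195 198 197 193 193 189 189 184 173 171 162 125 108 108 103 105 104
  105 106 110 109 111 111]
 [188 191 192 193 188 189 172 168 159 158 160 157 106 100 101  98 103 104
  107 109 107 111 112 111]
 [160 159 159 155 155 153 133 117 109 111 103 100  84  81  83  84  95 102
  104 108 106 108 111 113]
 [140 141 140 142 142 141 113  89  80  82  77  76  74  75  79  81  86 103
  106 109 111 113 114 114]
 [137 137 139 140 141 140 109  82  79  81  78  78  77  76  80  82  87 104
  114 122 124 129 139 140]
 [134 130 134 137 131 128 100  77  79  81  77  76  77  80  82  83  90 134
  156 157 160 163 164 162]
 [144 142 151 153 158 155 113  78  83  79  80  78  76  78  84  84  91 142
  168 170 171 172 171 171]
 [167 172 169 168 172 162 104  78  78  78  80  78  77  78  82  83  92 139
  169 173 174 171 172 170]
 [176 203 176 171 172 165 102  77  79  78  80  78  77  78  84  83  97 158
  168 168 169 1
[... 423 characters left out ...]
65 172 171 169 167 156 100  82  85  88  90  88  90 103 108 124 160
  164 163 164 161 162 162]
 [164 165 167 167 164 164 161 133 117 129 133 147 148 148 147 151 154 159
  162 162 164 160 164 163]
 [163 163 165 166 162 162 164 159 157 159 161 166 162 164 164 164 165 164
  163 163 164 166 161 161]
 [158 163 166 166 166 168 167 165 166 167 166 166 165 163 163 165 160 165
  163 164 162 164 162 162]
 [150 163 166 164 165 162 165 166 164 165 165 163 162 163 162 162 164 164
  162 164 163 163 163 162]
 [148 156 165 165 159 164 164 163 166 166 166 164 163 163 160 159 156 157
  160 161 166 170 168 167]
 [144 151 162 167 165 165 162 168 170 169 170 170 168 172 171 166 166 166
  166 168 168 166 165 166]]
```

View pics/s1c.png

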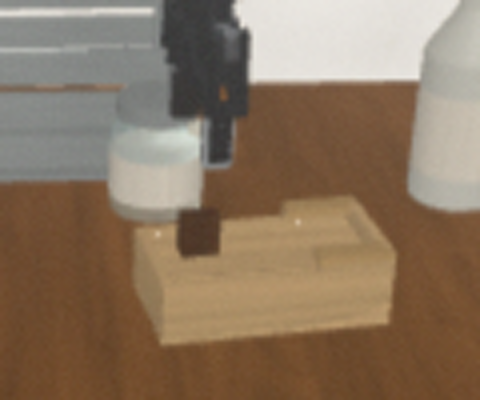

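The grip spans columns 284–295 in the side view, which gives x≈0.594. The near finger shows where predicted, above the grip, so I descend.

Request:
{"op": "drive_tool", "data": {
  "increments": [
    {"delta_pos": [-3.5,0,15],"turn": 0,"jaw": 1},
    {"delta_pos": [0,0,20],"turn": 0,"jaw": 1},
    {"delta_pos": [0,0,20],"turn": 0,"jaw": 1},
    {"delta_pos": [0,0,14],"turn": 0,"jaw": 1},
    {"delta_pos": [0,0,0],"turn": 0,"jaw": 0.3},
    {"delta_pos": [0,0,0],"turn": 0,"jaw": -0.2},
    {"delta_pos": [0,0,0],"turn": 0,"jaw": -0.4},
    {"delta_pos": [0,0,0],"turn": 0,"jaw": -0.4}
  ],
  "grip_force": 30
}}

```text
time: 2.7
tool_pos: [0.5948, 0.2807, 0.2332]
tcp_rot: [-0.238, 3.13, 0.001]
wrist_force: [0.2, -0.2, 0.1]
width: 0.452
grip_force: 0.0
```

```bash
python3 - <<'E'
from h import *
S=shot("side","pics/s2.png");t=shot("top","pics/t2.png")
a=cv2.resize(cv2.imread("pics/s2.png")[90:175,250:350],None,fx=5,fy=5,interpolation=cv2.INTER_CUBIC)
cv2.imwrite("pics/s2c.png",a)
E
```

```text
(no output)
```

View pics/s2c.png

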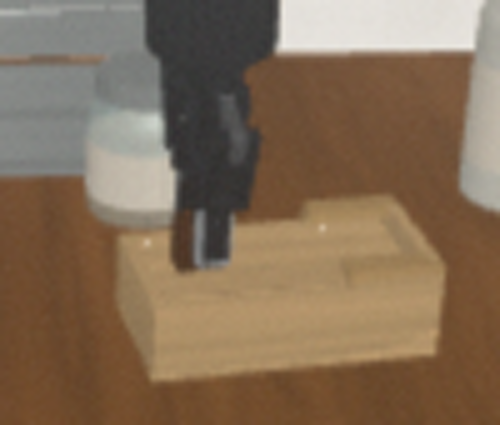

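The fingers straddle the grip (finger at columns 195–230 of the crop, grip from 172), with the pads 2–3 mm too far to the rear. I shift 2 mm forward and close.

Request:
{"op": "drive_tool", "data": {
  "increments": [
    {"delta_pos": [2,0,1],"turn": 0,"jaw": -0.5},
    {"delta_pos": [0,0,0],"turn": 0,"jaw": -0.8},
    {"delta_pos": [0,0,0],"turn": 0,"jaw": -1},
    {"delta_pos": [0,0,0],"turn": 0,"jaw": -1},
    {"delta_pos": [0,0,0],"turn": 0,"jaw": -1},
    {"delta_pos": [0,0,0],"turn": 0,"jaw": -1}
  ],
  "grip_force": 30
}}

```text
time: 3.3
tool_pos: [0.5924, 0.2802, 0.2316]
tcp_rot: [-0.237, 3.132, 0.001]
wrist_force: [-1.6, 2.3, 5.6]
width: 0.179
grip_force: 34.1
```

Request:
{"op": "drive_tool", "data": {
  "increments": [
    {"delta_pos": [0,0,-2],"turn": 0,"jaw": -1},
    {"delta_pos": [0,0,-2],"turn": 0,"jaw": -1},
    {"delta_pos": [0,0,-2],"turn": 0,"jaw": -1},
    {"delta_pos": [0,0,-2],"turn": 0,"jaw": -1},
    {"delta_pos": [0,0,-2],"turn": 0,"jaw": -1},
    {"delta_pos": [0,0,-1.5],"turn": 0,"jaw": -1},
    {"delta_pos": [0,0,0],"turn": 0,"jaw": -1},
    {"delta_pos": [0,0,0],"turn": 0,"jaw": -1}
  ]
}}

```text
time: 3.97
tool_pos: [0.5921, 0.2795, 0.2417]
tcp_rot: [0.237, -3.132, 0.001]
wrist_force: [1.7, 0.4, -4.6]
width: 0.176
grip_force: 32.5
```

```bash
python3 - <<'E'
from h import *
S=shot("side","pics/s3.png")
a=cv2.resize(cv2.imread("pics/s3.png")[90:175,250:350],None,fx=6,fy=6,interpolation=cv2.INTER_CUBIC)
cv2.imwrite("pics/s3c.png",a)
E
```

```text
(no output)
```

View pics/s3c.png

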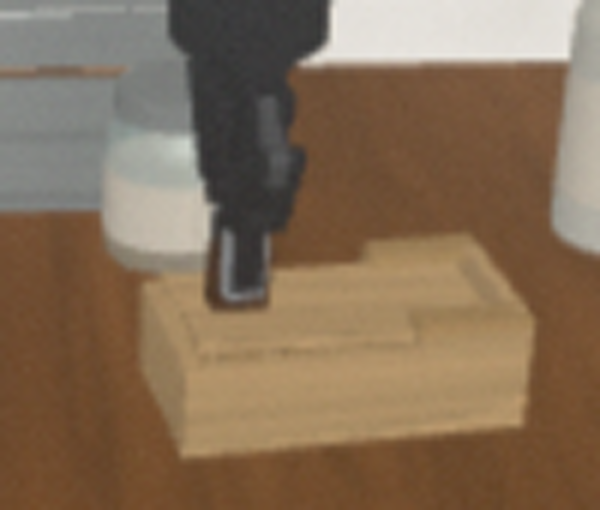

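The front of the lid is now above the walls, with its edge visible at (200,350)–(410,335) in the crop. I add 1 mm and draw it out.

Request:
{"op": "drive_tool", "data": {
  "increments": [
    {"delta_pos": [0,0,-1.3],"turn": 0,"jaw": -1},
    {"delta_pos": [3,0,0],"turn": 0,"jaw": -1},
    {"delta_pos": [4,0,0],"turn": 0,"jaw": -1},
    {"delta_pos": [4,0,0],"turn": 0,"jaw": -1},
    {"delta_pos": [4,0,0],"turn": 0,"jaw": -1},
    {"delta_pos": [0,0,0],"turn": 0,"jaw": -1}
  ]
}}

```text
time: 4.52
tool_pos: [0.5764, 0.2774, 0.2439]
tcp_rot: [0.238, -3.132, 0.0]
wrist_force: [-0.1, -0.5, -1.2]
width: 0.185
grip_force: 33.0
```

It slides freely, so I continue.

Request:
{"op": "drive_tool", "data": {
  "increments": [
    {"delta_pos": [5,0,0],"turn": 0,"jaw": -1},
    {"delta_pos": [6,0,0],"turn": 0,"jaw": -1},
    {"delta_pos": [6,0,0],"turn": 0,"jaw": -1},
    {"delta_pos": [6,0,0],"turn": 0,"jaw": -1},
    {"delta_pos": [6,0,0],"turn": 0,"jaw": -1},
    {"delta_pos": [6,0,0],"turn": 0,"jaw": -1},
    {"delta_pos": [6,0,0],"turn": 0,"jaw": -1},
    {"delta_pos": [3,0,0],"turn": 0,"jaw": -1}
  ]
}}

```text
time: 5.18
tool_pos: [0.5329, 0.2708, 0.2434]
tcp_rot: [0.238, -3.132, 0.0]
wrist_force: [-0.5, -0.2, -0.4]
width: 0.179
grip_force: 32.9
```

Request:
{"op": "drive_tool", "data": {
  "increments": [
    {"delta_pos": [4,0,0],"turn": 0,"jaw": -1},
    {"delta_pos": [0,0,0],"turn": 0,"jaw": -1},
    {"delta_pos": [0,0,0],"turn": 0,"jaw": -1}
  ]
}}

```text
time: 5.43
tool_pos: [0.5298, 0.2704, 0.2436]
tcp_rot: [-0.237, 3.132, 0.0]
wrist_force: [0.4, -0.2, -0.7]
width: 0.179
grip_force: 32.9
```

```bash
python3 - <<'E'
from h import *
S=shot("side","pics/s4.png")
a=cv2.resize(cv2.imread("pics/s4.png")[90:175,240:340],None,fx=6,fy=6,interpolation=cv2.INTER_CUBIC)
cv2.imwrite("pics/s4c.png",a)
E
```

```text
(no output)
```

View pics/s4c.png

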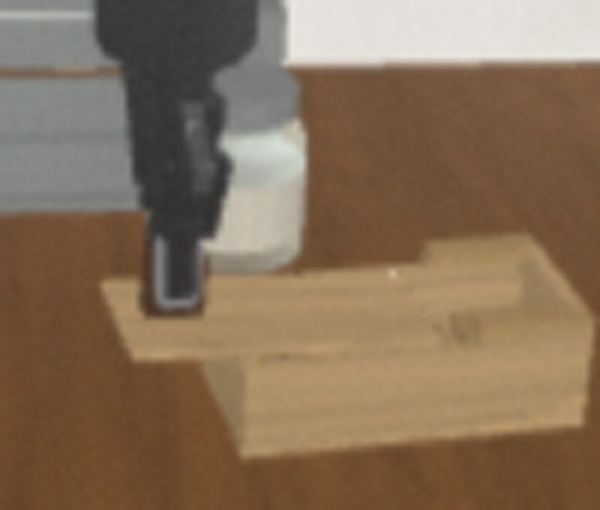

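The lid has been drawn about 63 mm and its rear end is out of the grooves (a peg hole is visible at (460,325)). I lift it straight up.

Request:
{"op": "drive_tool", "data": {
  "increments": [
    {"delta_pos": [0,0,-5],"turn": 0,"jaw": -1},
    {"delta_pos": [0,0,-10],"turn": 0,"jaw": -1},
    {"delta_pos": [0,0,-15],"turn": 0,"jaw": -1},
    {"delta_pos": [0,0,-15],"turn": 0,"jaw": -1},
    {"delta_pos": [0,0,-15],"turn": 0,"jaw": -1},
    {"delta_pos": [0,0,-15],"turn": 0,"jaw": -1},
    {"delta_pos": [0,0,-10],"turn": 0,"jaw": -1},
    {"delta_pos": [0,0,-5],"turn": 0,"jaw": -1}
  ],
  "grip_force": 50
}}

```text
time: 6.15
tool_pos: [0.5307, 0.2707, 0.3364]
tcp_rot: [-0.237, 3.129, 0.002]
wrist_force: [0.1, -0.1, -1.3]
width: 0.176
grip_force: 54.9
```

```bash
python3 - <<'E'
from h import *
S=shot("side","pics/s5.png")
a=cv2.resize(cv2.imread("pics/s5.png")[70:175,210:340],None,fx=5,fy=5,interpolation=cv2.INTER_CUBIC)
cv2.imwrite("pics/s5c.png",a)
E
```

```text
(no output)
```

View pics/s5c.png

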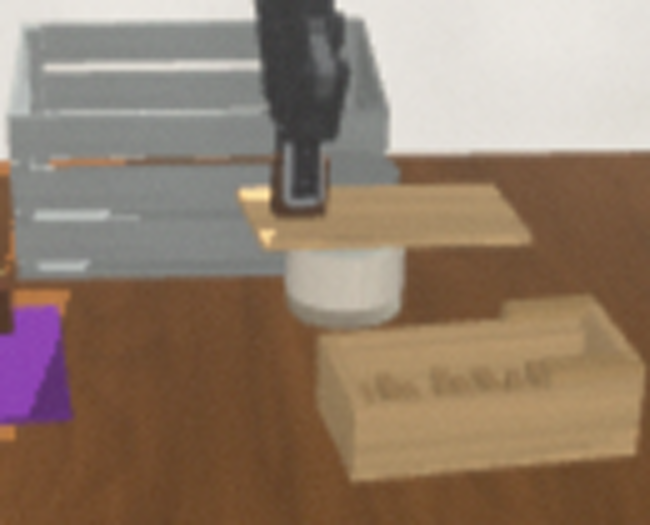

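The lid is held nearly level at (265,215) in the crop and is well clear of the box. The mat measures 218 x 162 mm, centred at (0.536, -0.014) with about -3.5° yaw. Next I turn by +0.213 and carry the lid over.

Request:
{"op": "drive_tool", "data": {
  "increments": [
    {"delta_pos": [0,0,0],"turn": 0.071,"jaw": -1},
    {"delta_pos": [0,0,0],"turn": 0.071,"jaw": -1},
    {"delta_pos": [0,0,0],"turn": 0.071,"jaw": -1},
    {"delta_pos": [2,-10,0],"turn": 0,"jaw": -1},
    {"delta_pos": [2,-18,0],"turn": 0,"jaw": -1},
    {"delta_pos": [2,-24,0],"turn": 0,"jaw": -1},
    {"delta_pos": [3,-27,0],"turn": 0,"jaw": -1},
    {"delta_pos": [3,-27,0],"turn": 0,"jaw": -1}
  ]
}}

```text
time: 6.87
tool_pos: [0.5106, 0.1639, 0.3327]
tcp_rot: [-0.092, -3.139, 0.001]
wrist_force: [-0.1, -0.4, -0.3]
width: 0.174
grip_force: 54.9
```

Request:
{"op": "drive_tool", "data": {
  "increments": [
    {"delta_pos": [3,-27,0],"turn": 0,"jaw": -1},
    {"delta_pos": [3,-27,0],"turn": 0,"jaw": -1},
    {"delta_pos": [3,-27,0],"turn": 0,"jaw": -1},
    {"delta_pos": [2,-27,0],"turn": 0,"jaw": -1},
    {"delta_pos": [2,-27,0],"turn": 0,"jaw": -1},
    {"delta_pos": [2,-24,10],"turn": 0,"jaw": -1},
    {"delta_pos": [0,-14,15],"turn": 0,"jaw": -1},
    {"delta_pos": [0,-5,15],"turn": 0,"jaw": -1}
  ]
}}

```text
time: 7.53
tool_pos: [0.4847, -0.0139, 0.2932]
tcp_rot: [0.097, 3.139, -0.002]
wrist_force: [0.1, 0.3, -1.5]
width: 0.172
grip_force: 55.0
```

Request:
{"op": "drive_tool", "data": {
  "increments": [
    {"delta_pos": [0,0,15],"turn": 0,"jaw": -1},
    {"delta_pos": [0,0,15],"turn": 0,"jaw": -1},
    {"delta_pos": [0,0,15],"turn": 0,"jaw": -1},
    {"delta_pos": [0,0,15],"turn": 0,"jaw": -1},
    {"delta_pos": [0,0,10],"turn": 0,"jaw": -1},
    {"delta_pos": [0,0,0],"turn": 0,"jaw": -1},
    {"delta_pos": [0,0,0],"turn": 0,"jaw": -1}
  ]
}}

```text
time: 8.12
tool_pos: [0.4848, -0.0116, 0.2228]
tcp_rot: [-0.096, -3.138, 0.0]
wrist_force: [-0.3, 0.2, -0.3]
width: 0.174
grip_force: 55.0
```

```bash
python3 - <<'E'
from h import *
S=shot("side","pics/s6.png"); t=shot("top","pics/t6.png"); s=bot.read_state(); print(s["tool_pos"],s["wrist_force"],s["tcp_rot"])
k=lambda f,y,x:cv2.resize(cv2.imread(f)[y:y+110,x:x+140],None,fx=2.8,fy=2.8,interpolation=cv2.INTER_CUBIC)
cv2.imwrite("pics/c6.png",np.hstack([k("pics/s6.png",140,210),k("pics/t6.png",130,200)]))
E
```

```text
[ 0.48581049 -0.01155423  0.2242324 ] [ 1.00738662  0.00729406 -0.55496426] [ 9.61760204e-02  3.13896237e+00 -1.82064313e-04]
```

View pics/c6.png

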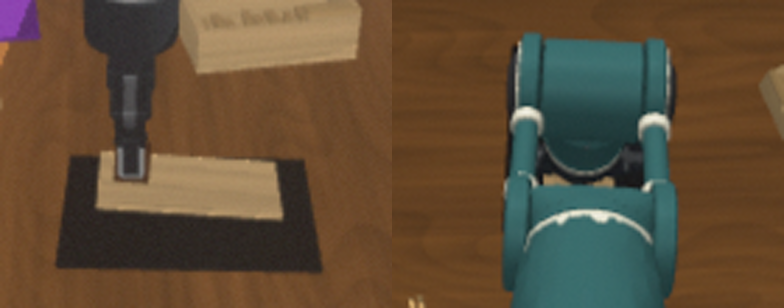

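The lid hangs over the mat ((97,155)–(282,215) in the side crop) with its rear drooping slightly. The underside is about 30 mm above the mat at the grip, so I lower it gently.

Request:
{"op": "drive_tool", "data": {
  "increments": [
    {"delta_pos": [0,0,7],"turn": 0,"jaw": -1},
    {"delta_pos": [0,0,7],"turn": 0,"jaw": -1},
    {"delta_pos": [0,0,4],"turn": 0,"jaw": -1},
    {"delta_pos": [0,0,3],"turn": 0,"jaw": -1},
    {"delta_pos": [0,0,2],"turn": 0,"jaw": -1},
    {"delta_pos": [0,0,1],"turn": 0,"jaw": -1},
    {"delta_pos": [0,0,0],"turn": 0,"jaw": -1}
  ],
  "grip_force": 30
}}

```text
time: 8.8
tool_pos: [0.4855, -0.0114, 0.1996]
tcp_rot: [0.097, 3.14, -0.0]
wrist_force: [-2.1, -0.4, 2.0]
width: 0.177
grip_force: 55.6
```

Request:
{"op": "drive_tool", "data": {
  "increments": [
    {"delta_pos": [0,0,1.5],"turn": 0,"jaw": -1},
    {"delta_pos": [0,0,1.5],"turn": 0,"jaw": -1},
    {"delta_pos": [0,0,1],"turn": 0,"jaw": -1},
    {"delta_pos": [0,0,0],"turn": 0,"jaw": -1}
  ]
}}

```text
time: 9.13
tool_pos: [0.4856, -0.0114, 0.1955]
tcp_rot: [0.097, 3.14, -0.0]
wrist_force: [-2.9, 0.2, 3.7]
width: 0.174
grip_force: 55.7
```

Request:
{"op": "drive_tool", "data": {
  "increments": [
    {"delta_pos": [0,0,0.7],"turn": 0,"jaw": -1},
    {"delta_pos": [0,0,0.7],"turn": 0,"jaw": -1},
    {"delta_pos": [0,0,0],"turn": 0,"jaw": -1}
  ]
}}

```text
time: 9.38
tool_pos: [0.4856, -0.0115, 0.1948]
tcp_rot: [0.097, 3.14, -0.0]
wrist_force: [-4.6, -0.7, 9.4]
width: 0.169
grip_force: 56.5
```

The lid is firmly on the mat, so I ease the grip off and open.

Request:
{"op": "drive_tool", "data": {
  "increments": [
    {"delta_pos": [0,0,0],"turn": 0,"jaw": -0.6},
    {"delta_pos": [0,0,0],"turn": 0,"jaw": -0.4},
    {"delta_pos": [0,0,0],"turn": 0,"jaw": -0.1},
    {"delta_pos": [0,0,0],"turn": 0,"jaw": 0.1},
    {"delta_pos": [0,0,0],"turn": 0,"jaw": 0.1},
    {"delta_pos": [0,0,0],"turn": 0,"jaw": 0.1}
  ]
}}

```text
time: 9.88
tool_pos: [0.4853, -0.0114, 0.1939]
tcp_rot: [-0.097, -3.14, -0.0]
wrist_force: [-0.6, -0.3, -0.1]
width: 0.55
grip_force: 0.0
```

Request:
{"op": "drive_tool", "data": {
  "increments": [
    {"delta_pos": [0,0,-8],"turn": 0,"jaw": 0.1},
    {"delta_pos": [0,0,-20],"turn": 0,"jaw": 0.1},
    {"delta_pos": [0,0,-25],"turn": 0,"jaw": 0.1},
    {"delta_pos": [0,0,-30],"turn": 0,"jaw": 0.1},
    {"delta_pos": [0,0,-30],"turn": 0,"jaw": 0.1},
    {"delta_pos": [0,0,-20],"turn": 0,"jaw": 0.1},
    {"delta_pos": [0,0,0],"turn": 0,"jaw": 0.1},
    {"delta_pos": [0,0,0],"turn": 0,"jaw": 0.1}
  ]
}}

```text
time: 10.55
tool_pos: [0.4861, -0.0115, 0.3292]
tcp_rot: [0.097, 3.136, -0.0]
wrist_force: [0.6, 0.4, -1.1]
width: 0.55
grip_force: 0.0
```

```bash
python3 - <<'E'
from h import *
S=shot("side","pics/s7.png"); s=bot.read_state(); print(s["tool_pos"],s["wrist_force"],s["width"])
cv2.imwrite("pics/c7.png",cv2.resize(cv2.imread("pics/s7.png")[110:340,190:390],None,fx=2.6,fy=2.6,interpolation=cv2.INTER_CUBIC))
E
```

```text
[ 0.48529476 -0.01142924  0.32746366] [-0.15202646 -0.24203461 -0.61444486] 0.553119255601359
```

View pics/c7.png

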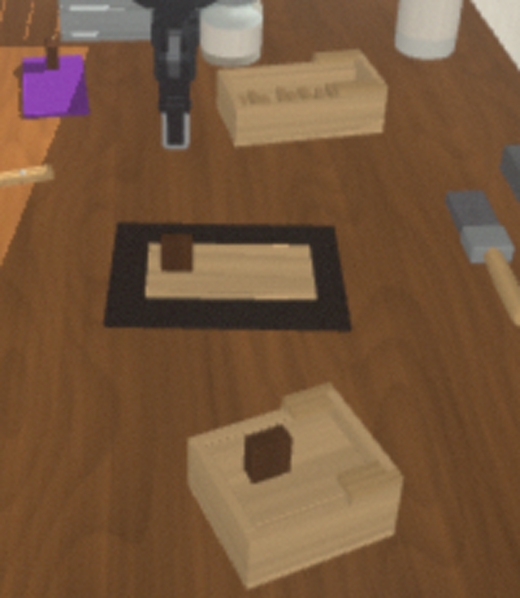

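The lid lies flat and centred on the mat with the grip up at (177,253) in the crop. The gripper is clear at (175,130), and the shorter box still has its lid on.

```bash
python3 -c "
from workcell import bot; print(bot.finish_job())"
```

```text
the job is handed in; nothing more can be done
None
```

The longer box is open: its lid lies flat on the mat, grip up, the gripper is clear of it, the shorter box's lid was not touched, and the job was handed in at about 10.6 s.

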